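# Hold the toaster lever at its third notch

### The job

The toaster is unplugged for cleaning, so its lever does not latch and springs back up when let go. With the fingertips gently press the lever down, past its first two notches to the third and never on towards the fourth, hold it there for three seconds, and finish with the fingers still holding it there. Use no more than about 20 newtons, keep the toaster standing where it is, and leave the other things on the worktop alone.

Things in the scene. Friction and masses are not known exactly. Their poses are not given: they have to be found in the camera images.
- toaster: Light grey two-slot toaster, loose on four feet, 1.4 to 2.9 kg, 286 long (its y axis), 166 wide (x), 179 high; origin at the middle of its underside, z up. The lever is on its -y end, turned to the robot's right, often partly towards it. That upright end face, 123 from the origin, rises well above the lever: reach in with the hand leaning away from it (about 30 degrees from vertical).
- lever_top (a point): Middle of the flat top of the black toaster lever, a bar 39 wide (along the toaster's x), 20 deep (its y, sticking out of the end face; the face is 10 behind this point) and 10 thick. The top is 133 above the worktop when the lever is up; the point moves down with the lever.
- toaster_lever (a joint): Lever travel, m, straight down: 0 at the top (start), 0.065 at the hard stop. Notches to be felt every 14 mm: 0.014, 0.028, third 0.042, fourth 0.056. A spring always drives it up: 4 N at the top, 8 N at the third notch, 10 N at the stop; between notches they add or take up to 2.3 N, friction 0.5 N; no notch holds it by itself.
- mill_1: Dark wooden pepper mill, 58 across, 165 high, origin under its middle; bystander.
- mill_2: Small glass salt shaker with grey cap, 44 across, 90 high, origin under its middle; bystander.
- tin_1: Low food tin with paper label, 75 across, 58 high, origin under its middle; bystander.
- mug_tall: Cream mug with striped bands, 83 across (115 with its handle), 90 high, origin under its middle; bystander.
- mug_small: Small white cup with green dots, 63 across (92 with its handle), 55 high, origin under its middle; bystander.
- capsule_blue: Blue coffee capsule standing on its rim, 37 across, 29 high, origin under its middle; bystander.
- capsule_red: Red coffee capsule standing on its rim, 37 across, 29 high, origin under its middle; bystander.

How it is judged:
On the way:
1. the fingers hold the lever at the third notch for three seconds (value of joint toaster_lever between 0.036 and 0.048 m and contact force between the fingers and toaster above 2 N), for 2.8 s.
At the end, for the whole second after the job is handed in: The fingers still press on the toaster's lever with more than 2 N and keep it at rest within 6 mm of the third notch (36 to 48 mm down); the toaster stands level, at rest, within 30 mm of where it stood (all of step 1 and velocity of joint toaster_lever between -0.01 and 0.01 m/s and distance of toaster from where it was at the start of the episode below 0.03 m and angle between toaster's own z axis and vertical below 0.05 rad and linear speed of toaster below 0.01 m/s); the arm keeps its last pose, push and grip.
It fails at once if the fingers or arm press or grip the toaster or its lever with more than 22 N (contact force between any of the fingers, the arm and toaster above 22 N).
It fails at once if the lever is pushed on past the third notch towards the fourth (more than 51 mm down) (value of joint toaster_lever above 0.051 m).
It fails at once if the toaster is shoved more than 30 mm or tipped (distance of toaster from where it was at the start of the episode above 0.03 m or angle between toaster's own z axis and vertical above 0.12 rad).
It fails at once if a bystander is moved more than 25 mm (distance of any of mill_1, mill_2, tin_1, mug_tall, mug_small, capsule_blue, capsule_red from where it was at the start of the episode above 0.025 m).
It also fails if it takes over 40 s, if anything falls off the work surface, if the arm or the gripper's body presses on something with over 40 N, if the wrist force passes 120 N, or if a joint passes its speed limit or range.

### The arm

A 7-joint arm with a two-finger parallel gripper is mounted at the origin on a cart in front of the work surface, level with it; the furniture and walls round the work are solid. World frame = base frame: x ahead of the robot, y to its left, z up, the work surface at z = 0. Lengths are in m, angles in rad, forces in N, time in s.
With the tool pointing down it reaches from about 0.4 to 0.85 m from the base axis. Payload 10.4 kg.
Tool frame: the origin (TCP) lies at the very end of the fingers, on their centre line; the grasp point (between the pads) lies 19 mm behind it (manip.grip_point_offset is the distance from the TCP to the grasp point, in m); z points along the fingers, y is the line along which they close (so a half turn about z gives the same grasp; the last joint's range is limited). The gripper opens to 85 mm and grips with 20 to 120 N. Pads are 22 mm wide; open, the fingers measure 114 mm over their backs; the gripper's body (76 mm by 85 mm) begins 54 mm behind the grasp point. The pads swing forward as they close: fully open they stand 13 mm farther back than shut.
Start: joints at [1.207, 0.332, -0.065, 1.46, 0.022, 1.35, -0.088], TCP at [0.209, -0.589, 0.231] pointing down, gripper open.
Joint ranges: [-2.6, 2.6], [-0.5, 2.12], [-1.47, 1.34], [0.16, 2.42], [-1.27, 4.41], [0.06, 2.06], [-2.6, 2.6]. Speed limits (rad/s): [2.22, 2.22, 2.79, 2.79, 3.14, 3.14, 3.14].

### API

Orientations are given as a unit quaternion [x, y, z, w].
In Python, from workcell import manip gives the robot as it stands. The module is installed in compiled form; this text tells all that it offers.
- The arm moves only by the shell command python3 -m inch 'ROWS' [OPENING] [FORCE]. ROWS is JSON, a list of rows, each a list of 2 entries, a list of its own where there are three numbers: the shift along the tool's x, y, z each as a share of 0.08 m, from -1 to 1, then the turn, a rotation vector about the tool's x, y, z each as a share of 45 degrees, from -1 to 1. A call has exactly 10 rows; each row is the pose to reach, as a shift and turn from the pose commanded when the call began, along the tool's axes at that moment; what a row does not reach only later rows make up. A row lasts 1/10 s, in which the tool goes at most 50 mm and 8.59 degrees, less where a joint would pass 70% of its speed; a pose out of reach is approached as far as the arm can. A call with a number of a shift or a turn outside -1 to 1 is refused whole. A call with a gripper value outside its range is refused whole. OPENING is the opening, from 0 (shut) to 1 (fully open), set as the call begins (- or left out, the last holds). The fingers move at their own pace and stop on an object; FORCE is the grip in N (left out, the last holds). Time passes only in rows, so rows that repeat a pose let the fingers close, or fill a call up. It gives the time, the measured TCP pose, the force, the opening and the grip force at its end, in the units of the state.
- manip.get_obs(): the state, without advancing time (a new reading comes with each control period).
- manip.camera(name): name is "scene" or "side" or "wrist"; returns the picture (384x512x3 uint8, red, green, blue); there is no depth.
- manip.camera_params(name): a dict with "fov_y" (degrees; the focal length in pixels is half the picture's height over the tangent of half this angle, whatever the lens; pixels are square), "cx", "cy" (the principal point, pixels), "k1" (the pictures are not rectified: a ray, as slopes to the right and down, at radius r is drawn at 1 + k1 r^2 times it, then the intrinsics apply), "camera_from_world" (4x4, takes a point from world to camera coordinates); the wrist camera has in their place "T_tool_cam" (4x4, takes a point from camera to tool coordinates, whose origin is the TCP and whose axes are the flange's). Camera axes: x right, y up, looking along -z (the intrinsics and any distortion apply to the point x, -y, -z); pixel columns grow to the right and rows downward; lengths in m; the calibration is good to about 2 mm. A picture is of the moment at which its call begins: read the wrist's pose just before it. camera_params takes no time and is no camera call.
- manip.hand_in(): hands the job in; it is judged then, once.
The state is a dict: "clock": time; "joint_pos": joint angles; "joint_velocities": joint speeds; "tau": joint torques, N m; "position": TCP position; "ee_rot": TCP orientation; "ft_force": force on the tool from outside, world axes, zero at the start; "torque": the same for the moment, N m; "grip_width": opening from 0.0 (shut) to 1.0 (fully open); "grasp_force": force on a finger pad.
Only numpy, scipy, OpenCV 4.12 (cv2) and the standard library are available. Lean on these libraries where they do the work, as an engineer would, in place of code of your own. Each camera call takes 0.05 s, during which the arm holds its last target. There are 200 camera calls.

## Working session

There is one attempt and no reset: what is moved stays moved. The work goes in short steps, Python scripts to look and compute and a shell command to move; the robot and the scene stay as the last step left them, time stands still between calls to the robot, and variables do not carry over. Pictures are saved under pics/ and viewed, at most 10 in all, crops included, and the job is handed in when it is done.

```bash
mkdir -p pics; python3 - <<'E'
from workcell import manip
import cv2,numpy as np
o=manip.get_obs();print({k:np.round(v,3).tolist() for k,v in o.items()})
a=[manip.camera(n) for n in("scene","side")]
for n,i in zip(("scene","side"),a):
    cv2.imwrite(f"pics/{n}.png",i[:,:,::-1]);p=manip.camera_params(n);print(n,p)
print(manip.camera_params("wrist"))
E
```

```text
{'clock': 0.0, 'joint_pos': [1.207, 0.333, -0.065, 1.461, 0.022, 1.35, -0.089], 'joint_velocities': [-0.0, 0.001, -0.0, -0.0, -0.0, 0.001, -0.0], 'tau': [-0.001, -62.545, 0.049, -39.16, 0.016, 0.01, -0.0], 'position': [0.209, -0.589, 0.23], 'ee_rot': [0.986, 0.17, -0.0, -0.001], 'ft_force': [0.04, 0.4, 0.063], 'torque': [-0.022, 0.016, -0.013], 'grasp_force': 0.0, 'grip_width': 1.0}
scene {'fov_y': 57.59507693266207, 'cx': 255.53515193072448, 'cy': 198.67354082736284, 'k1': -0.041578997787162245, 'camera_from_world': array([[-0.6318685 , -0.77499259,  0.01134379,  0.33732469],
       [ 0.564425  , -0.45005903,  0.69200526, -0.40790155],
       [-0.53119358,  0.44365905,  0.72180332, -0.75016023],
       [ 0.        ,  0.        ,  0.        ,  1.        ]])}
side {'fov_y': 45.41504001796841, 'cx': 251.95587367216845, 'cy': 198.72613384094328, 'k1': -0.009451730553427849, 'camera_from_world': array([[-0.99830834, -0.05693987,  0.01176069,  0.53413182],
       [ 0.04707578, -0.67288197,  0.73825045, -0.10739394],
       [-0.03412233,  0.73755522,  0.67442417, -1.39652699],
       [ 0.        ,  0.        ,  0.        ,  1.        ]])}
{'fov_y': 63.66540684422109, 'cx': 251.9222860940788, 'cy': 186.98010791029242, 'k1': -0.05958790745949456, 'T_tool_cam': array([[-5.88791389e-04,  9.64700301e-01,  2.63349543e-01,
         6.56272601e-02],
       [ 9.99999480e-01,  3.48854555e-04,  9.57856186e-04,
        -1.68798335e-04],
       [ 8.32173463e-04,  2.63349970e-01, -9.64700006e-01,
        -1.43624864e-01],
       [ 0.00000000e+00,  0.00000000e+00,  0.00000000e+00,
         1.00000000e+00]])}
```

View pics/scene.png

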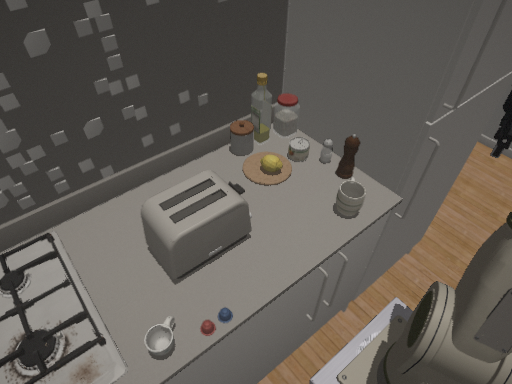

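View pics/side.png

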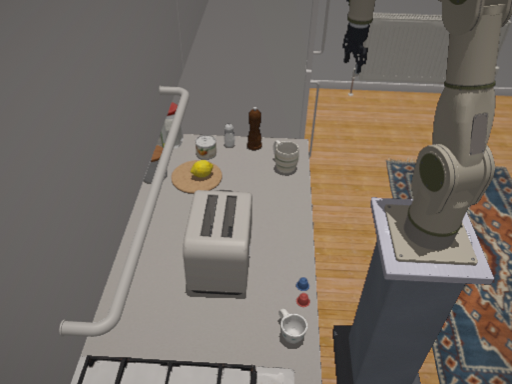

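The scene view shows the toaster with its slots at about (162,208)-(213,183) and (171,218)-(226,193), and the black lever at about (237,188). The side view shows its top from (193,193) to (251,197), with the lever hidden behind it.

```bash
cat > h.py <<'E'
from workcell import manip
import cv2,numpy as np
from scipy.spatial.transform import Rotation as R
def cam(name,obs=None):
    p=manip.camera_params(name)
    if name=="wrist":
        T=np.eye(4);T[:3,:3]=R.from_quat(obs["ee_rot"]).as_matrix();T[:3,3]=obs["position"];W=T@p["T_tool_cam"]
    else: W=np.linalg.inv(p["camera_from_world"])
    f=192/np.tan(np.radians(p["fov_y"]/2))
    return W,np.array([[f,0,p["cx"]],[0,f,p["cy"]],[0,0,1]]),np.array([p["k1"],0,0,0,0.])
def ray(c,uv):
    W,K,D=c;x,y=cv2.undistortPoints(np.array([[uv]],float),K,D)[0,0]
    return W[:3,3],W[:3,:3]@np.array([x,-y,-1])
def onz(c,uv,z):
    o,d=ray(c,uv);return o+d*(z-o[2])/d[2]
def proj(c,P):
    W,K,D=c;q=np.linalg.inv(W)@np.append(P,1);q=q[:3]*[1,-1,-1]
    return cv2.projectPoints(q.reshape(1,3),np.zeros(3),np.zeros(3),K,D)[0][0,0]
E
python3 - <<'E'
from h import *
s=cam("scene");d=cam("side")
for uv in((162,208),(213,183),(171,218),(226,193)):print("slot",onz(s,uv,.179).round(3))
for uv in((207,197),(203,236),(233,197),(230,238)):print("slot side",onz(d,uv,.179).round(3))
print("lever",onz(s,(237,188),.13).round(3))
for n,uv in dict(mill=(346,176),shaker=(326,160),mug=(348,210),tin=(299,158)).items():print(n,onz(s,uv,0).round(3))
i=cv2.imread("pics/scene.png")[150:280,130:270]; cv2.imwrite("pics/c1.png",cv2.resize(i,None,fx=4.5,fy=4.5,interpolation=2))
E
```

```text
slot [0.636 0.218 0.179]
slot [0.632 0.069 0.179]
slot [0.594 0.217 0.179]
slot [0.58  0.063 0.179]
slot side [0.655 0.076 0.179]
slot side [0.646 0.219 0.179]
slot side [0.585 0.071 0.179]
slot side [0.579 0.221 0.179]
lever [0.617 0.001 0.13 ]
mill [ 0.536 -0.41   0.   ]
shaker [ 0.639 -0.419 -0.   ]
mug [ 0.427 -0.291  0.   ]
tin [ 0.709 -0.349  0.   ]
```

View pics/c1.png

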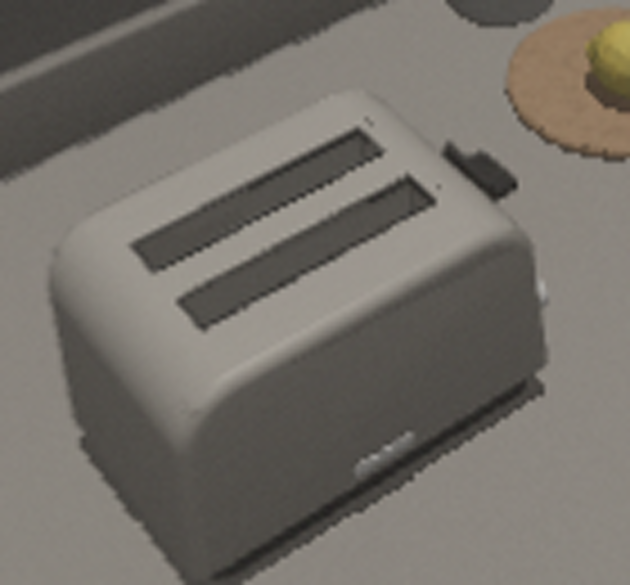

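The crop shows slot 1 with corners (133,247), (360,128), (383,150), (153,271) and slot 2 with (178,302), (410,177), (435,202), (204,328). The lever runs from about (447,145) to (517,183).

```bash
python3 - <<'E'
from h import *
s=cam("scene")
f=lambda u,v,z:onz(s,(130+u/4.5,150+v/4.5),z)
S=np.array([f(*p,.179) for p in((133,247),(153,271),(360,128),(383,150),(178,302),(204,328),(410,177),(435,202))])
print(S.round(3)[:,:2].tolist())
b=(S[[0,1,4,5]].mean(0)+0)
a=S[[2,3,6,7]].mean(0)
d=(a-b)[:2];ln=np.linalg.norm(d);d/=ln;c=(S.mean(0))[:2]
print("slotlen",ln,"-y dir",d,"yaw",np.degrees(np.arctan2(d[0],-d[1])),"centre",c,"lever",c+d*.133)
for p in((517,178),(487,150),(447,143),(500,190)):print(f(*p,.133).round(3))
y=-d
L=c+d*.133
for t in(0,.042):print(proj(s,np.append(L,.133-t)))
E
```

```text
[[0.649, 0.218], [0.627, 0.218], [0.651, 0.065], [0.627, 0.065], [0.598, 0.218], [0.574, 0.217], [0.599, 0.066], [0.573, 0.066]]
slotlen 0.15218695188481712 -y dir [ 0.00373856 -0.99999301] yaw 0.21420435090919476 centre [0.61224066 0.1414583 ] lever [0.61273789 0.00845923]
[ 0.596 -0.011  0.133]
[ 0.628 -0.011  0.133]
[0.649 0.005 0.133]
[0.595 0.004 0.133]
[235.89177309 189.30758428]
[236.31756844 199.67718414]
```

```bash

python3 -m inch '[[[0.05,-0.05,-0.02],[0,0,0]],[[0.1,-0.1,-0.05],[0,0,0]],[[0.2,-0.2,-0.1],[0,0,0]],[[0.3,-0.3,-0.15],[0,0,0]],[[0.4,-0.4,-0.2],[0,0,0]],[[0.5,-0.5,-0.25],[0,0,0]],[[0.6,-0.6,-0.3],[0,0,0]],[[0.75,-0.75,-0.35],[0,0,0]],[[0.87,-0.87,-0.4],[0,0,0]],[[1,-1,-0.4],[0,0,0]]]' 0 20
python3 -m inch '[[[0.1,-0.1,0],[0,0,0]],[[0.2,-0.2,0],[0,0,0]],[[0.3,-0.3,0],[0,0,0]],[[0.4,-0.4,0],[0,0,0]],[[0.5,-0.5,0],[0,0,0]],[[0.6,-0.6,0],[0,0,0]],[[0.7,-0.7,0],[0,0,0]],[[0.8,-0.8,0],[0,0,0]],[[0.9,-0.9,0],[0,0,0]],[[1,-1,0],[0,0,0]]]'
python3 -m inch '[[[0.1,-0.1,0],[0,0,0]],[[0.2,-0.2,0],[0,0,0]],[[0.3,-0.3,0],[0,0,0]],[[0.4,-0.4,0],[0,0,0]],[[0.5,-0.5,0],[0,0,0]],[[0.6,-0.6,0],[0,0,0]],[[0.7,-0.7,0],[0,0,0]],[[0.8,-0.8,0],[0,0,0]],[[0.9,-0.9,0],[0,0,0]],[[1,-1,0],[0,0,0]]]'
python3 -m inch '[[[0.1,-0.1,0],[0,0,-0.1]],[[0.2,-0.2,0],[0,0,-0.2]],[[0.3,-0.3,0],[0,0,-0.3]],[[0.4,-0.4,0],[0,0,-0.4]],[[0.5,-0.5,0],[0,0,-0.5]],[[0.6,-0.6,0],[0,0,-0.6]],[[0.7,-0.7,0],[0,0,-0.7]],[[0.8,-0.8,0],[0,0,-0.8]],[[0.9,-0.9,0],[0,0,-0.9]],[[1,-1,0],[0,0,-1]]]'
python3 -c "
from h import *
o=manip.get_obs();print(R.from_quat(o['ee_rot']).as_matrix().round(3),o['joint_pos'].round(2) if hasattr(o['joint_pos'],'round') else o['joint_pos'],o['position'])"
```

```text
clock: 1.1
position: [0.2583, -0.4859, 0.264]
ee_rot: [0.986, 0.17, 0.0, 0.001]
ft_force: [-0.3, 0.1, 0.3]
grip_width: -0.002
grasp_force: 0.0
clock: 2.1
position: [0.3066, -0.3839, 0.2633]
ee_rot: [0.986, 0.17, 0.0, 0.0]
ft_force: [-0.2, 0.1, -0.3]
grip_width: 0.003
grasp_force: 0.0
clock: 3.1
position: [0.3553, -0.2818, 0.2633]
ee_rot: [0.986, 0.17, 0.0, 0.0]
ft_force: [0.4, 0.2, 0.4]
grip_width: -0.002
grasp_force: 0.0
clock: 4.1
position: [0.4038, -0.1796, 0.2633]
ee_rot: [0.845, 0.535, -0.0, 0.0]
ft_force: [1.1, 0.2, 0.6]
grip_width: -0.004
grasp_force: 0.0
[[ 0.427  0.904  0.   ]
 [ 0.904 -0.427 -0.   ]
 [-0.     0.    -1.   ]] [ 0.78 -0.07 -0.44  1.84 -0.03  1.37 -0.09] [ 0.40384972 -0.17962811  0.26332539]
```

```bash

python3 -m inch '[[[0.1,0.08,0],[0,0,-0.06]],[[0.2,0.16,0],[0,0,-0.12]],[[0.3,0.24,0],[0,0,-0.18]],[[0.4,0.32,0],[0,0,-0.24]],[[0.5,0.4,0],[0,0,-0.3]],[[0.6,0.48,0],[0,0,-0.36]],[[0.7,0.56,0],[0,0,-0.42]],[[0.8,0.64,0],[0,0,-0.48]],[[0.9,0.72,0],[0,0,-0.53]],[[1,0.8,0],[0,0,-0.56]]]'
python3 -m inch '[[[0.08,0.1,0],[0,0.07,0]],[[0.16,0.2,0],[0,0.14,0]],[[0.24,0.3,0],[0,0.21,0]],[[0.32,0.4,0],[0,0.28,0]],[[0.4,0.5,0],[0,0.35,0]],[[0.48,0.6,0],[0,0.42,0]],[[0.56,0.7,0],[0,0.49,0]],[[0.64,0.8,0],[0,0.56,0]],[[0.72,0.9,0],[0,0.62,0]],[[0.8,1,0],[0,0.67,0]]]'
python3 - <<'E'
from h import *
o=manip.get_obs();i=manip.camera("wrist");j=manip.camera("scene")
cv2.imwrite("pics/w1.png",i[:,:,::-1]);cv2.imwrite("pics/s1.png",cv2.resize(j[120:290,120:320,::-1],None,fx=3,fy=3))
print(R.from_quat(o['ee_rot']).as_matrix().round(3),np.round(o['joint_pos'],2),o['position'],proj(cam("wrist",o),o['position']),proj(cam("wrist",o),np.array([.612,.003,.133])))
np.save("w1.npy",np.r_[o['position'],o['ee_rot']])
E
```

```text
clock: 5.1
position: [0.4965, -0.1354, 0.2633]
ee_rot: [0.708, 0.706, -0.0, 0.0]
ft_force: [-0.5, 0.0, 0.1]
grip_width: 0.003
grasp_force: 0.0
clock: 6.1
position: [0.5767, -0.0722, 0.263]
ee_rot: [0.684, 0.681, 0.185, -0.184]
ft_force: [0.3, 0.1, 0.4]
grip_width: -0.002
grasp_force: 0.0
[[ 0.004  1.     0.002]
 [ 0.864 -0.005  0.504]
 [ 0.504 -0.    -0.864]] [ 0.74  0.39 -0.54  1.46 -0.32  1.47  0.27] [ 0.57666572 -0.0722217   0.26302098] [253.85974337 240.17593393] [288.83638597 174.47753461]
```

View pics/w1.png

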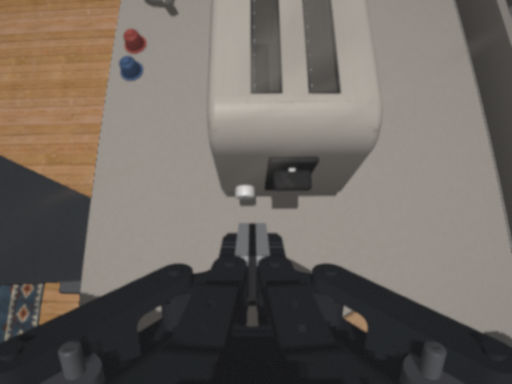

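View pics/s1.png

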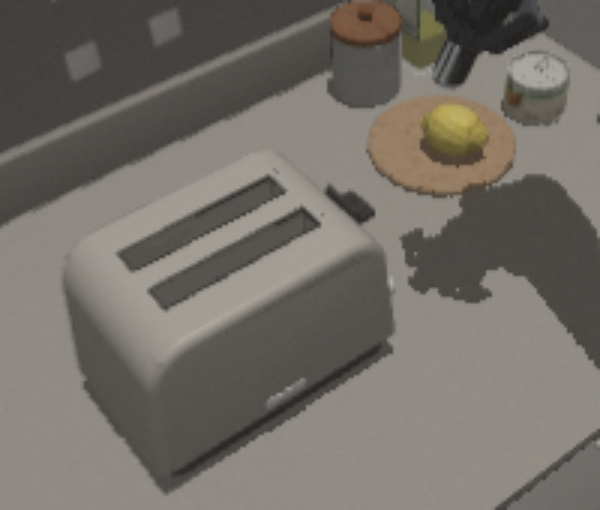

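The wrist view shows the shut tips at about (252,225). The dark lever and its recess lie at about (266-318, 157-190), close to the predicted (289,174). I'll enlarge that part.

```bash
python3 - <<'E'
from h import *
i=cv2.imread("pics/w1.png")[140:260,200:340].astype(float);i=np.clip(255*(i/255)**.5,0,255).astype(np.uint8)
cv2.imwrite("pics/w1c.png",cv2.resize(i,None,fx=5,fy=5,interpolation=2))
E
```

```text
(no output)
```

View pics/w1c.png

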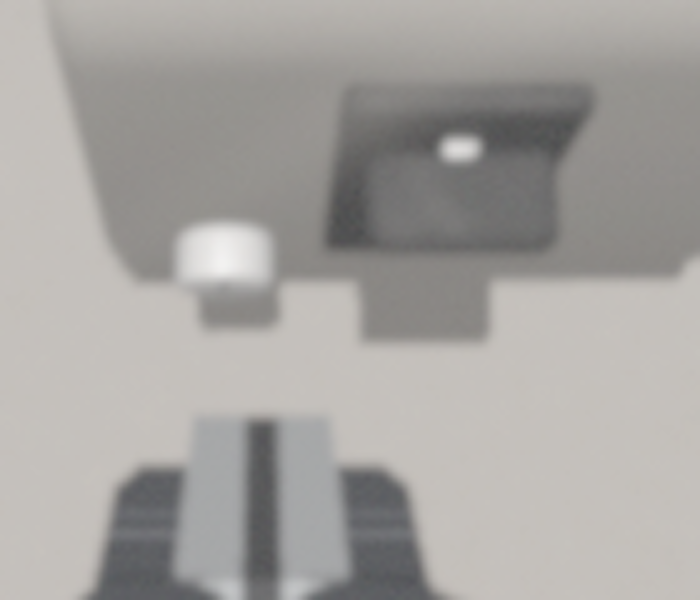

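The crop shows the lever top at crop (370-557, 150-247), i.e. image (274-311, 170-189). The finger tip ends at crop (262,416).

```bash
python3 - <<'E'
from h import *
a=np.load("w1.npy");o=dict(position=a[:3],ee_rot=a[3:]);c=cam("wrist",o)
for u,v in((370,150),(555,150),(370,243),(557,243),(463,197)):print(onz(c,(200+u/5,140+v/5),.133).round(4))
for u,v in((193,416),(331,416),(262,416)):print(R.from_quat(a[3:]).inv().apply(onz(c,(200+u/5,140+v/5),a[2])-a[:3]).round(4))
print(c[0][:3,3])
E
```

```text
[0.5976 0.0077 0.133 ]
[0.6339 0.0075 0.133 ]
[ 0.5972 -0.0112  0.133 ]
[ 0.6333 -0.0114  0.133 ]
[ 0.6155 -0.002   0.133 ]
[ 0.0075 -0.0078  0.0044]
[0.0075 0.0063 0.0043]
[ 0.0075 -0.0007  0.0044]
[ 0.57571367 -0.08676158  0.42075089]
```

```bash

python3 -m inch '[[[0,0.05,0.1],[0,0,0]],[[0,0.1,0.2],[0,0,0]],[[0,0.15,0.3],[0,0,0]],[[0,0.2,0.4],[0,0,0]],[[0,0.25,0.5],[0,0,0]],[[0,0.3,0.6],[0,0,0]],[[0,0.35,0.7],[0,0,0]],[[0,0.4,0.8],[0,0,0]],[[0,0.45,0.9],[0,0,0]],[[0.02,0.49,1],[0,0,0]]]'
python3 -m inch '[[[0,0,0.1],[0,0,0]],[[0,0,0.2],[0,0,0]],[[0,0,0.3],[0,0,0]],[[0,0,0.38],[0,0,0]],[[0,0,0.46],[0,0,0]],[[0,0,0.53],[0,0,0]],[[0,0,0.58],[0,0,0]],[[0,0,0.62],[0,0,0]],[[0,0,0.64],[0,0,0]],[[0,0,0.64],[0,0,0]]]'
python3 - <<'E'
from h import *
o=manip.get_obs();i=manip.camera("wrist");p=o['position']
c=cam("wrist",o);np.save("w2.npy",np.r_[p,o['ee_rot']]);M=R.from_quat(o['ee_rot']).as_matrix()
print(p.round(4),M.round(3),o['ft_force'],"to go tool units",(M.T@(np.array([.6155,-.004,.14])-p)/.08).round(3),proj(c,np.array([.6155,-.002,.133])))
i=i[100:260,160:360,::-1]/255.
cv2.imwrite("pics/w2.png",cv2.resize((255*i**.5).astype(np.uint8),None,fx=3.6,fy=3.6,interpolation=2))
E
```

```text
clock: 7.2
position: [0.6158, -0.0307, 0.1942]
ee_rot: [0.685, 0.681, 0.184, -0.183]
ft_force: [-0.4, 0.6, 0.3]
grip_width: -0.004
grasp_force: 0.0
clock: 8.2
position: [0.6156, -0.0051, 0.1506]
ee_rot: [0.684, 0.681, 0.184, -0.183]
ft_force: [0.5, 0.2, 0.3]
grip_width: -0.0
grasp_force: 0.0
[ 0.6156 -0.0051  0.1506] [[ 0.004  1.     0.002]
 [ 0.865 -0.005  0.502]
 [ 0.502  0.    -0.865]] [0.54725342 0.19946949 0.25889404] to go tool units [-0.055 -0.001  0.121] [253.49980658 237.55575138]
```

View pics/w2.png

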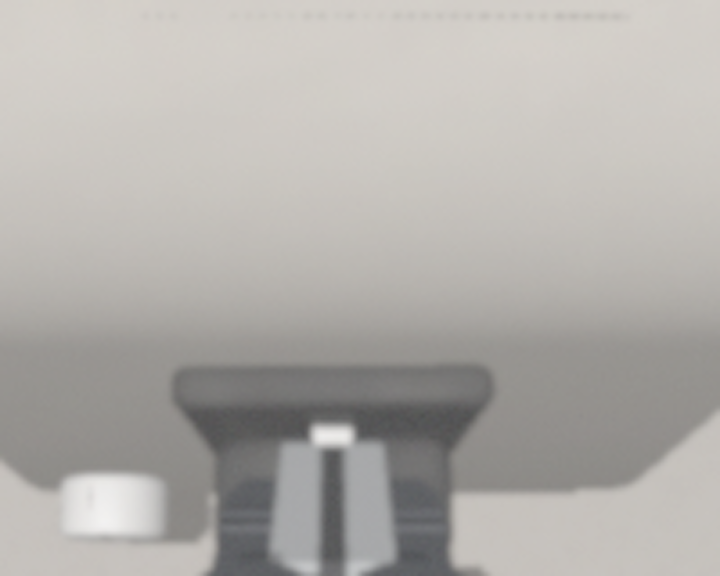

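The view shows the tips centred on the lever, both at crop column of about 333. I'll descend vertically, which is tool (-0.50, 0, 0.865).

```bash

python3 -m inch '[[[0,0,0.03],[0,0,0]],[[-0.02,0,0.06],[0,0,0]],[[-0.035,0,0.09],[0,0,0]],[[-0.05,0,0.115],[0,0,0]],[[-0.06,0,0.13],[0,0,0]],[[-0.07,0,0.145],[0,0,0]],[[-0.08,0,0.16],[0,0,0]],[[-0.085,0,0.17],[0,0,0]],[[-0.09,0,0.18],[0,0,0]],[[-0.09,0,0.18],[0,0,0]]]'
python3 -c "
from h import *
o=manip.get_obs();print(o['position'].round(4),o['ft_force'].round(1))"
```

```text
clock: 9.25
position: [0.6157, -0.0041, 0.1351]
ee_rot: [0.684, 0.681, 0.184, -0.183]
ft_force: [-2.8, -1.7, 5.2]
grip_width: -0.002
grasp_force: 2.5
[ 0.6157 -0.0041  0.1351] [-2.8 -1.7  5.2]
```

```bash

python3 -m inch '[[[-0.012,0,0.022],[0,0,0]],[[-0.025,0,0.044],[0,0,0]],[[-0.038,0,0.066],[0,0,0]],[[-0.05,0,0.088],[0,0,0]],[[-0.063,0,0.11],[0,0,0]],[[-0.076,0,0.132],[0,0,0]],[[-0.088,0,0.154],[0,0,0]],[[-0.1,0,0.176],[0,0,0]],[[-0.113,0,0.197],[0,0,0]],[[-0.126,0,0.216],[0,0,0]]]'
python3 - <<'E'
from h import *
o=manip.get_obs();i=manip.camera("wrist");j=manip.camera("scene")
print(o['position'].round(4),o['ft_force'].round(1))
i=i[100:260,160:360,::-1]/255.;i=cv2.resize((255*i**.5).astype(np.uint8),(400,320),interpolation=2)
j=j[150:230,180:280,::-1]/255.;j=cv2.resize((255*j**.5).astype(np.uint8),(400,320),interpolation=2)
cv2.imwrite("pics/m3.png",np.hstack([i,j]))
E
```

```text
clock: 10.25
position: [0.6157, -0.0042, 0.1148]
ee_rot: [0.684, 0.681, 0.184, -0.183]
ft_force: [-1.7, -0.8, 5.7]
grip_width: 0.001
grasp_force: 2.7
[ 0.6157 -0.0042  0.1148] [-1.7 -0.8  5.7]
```

View pics/m3.png

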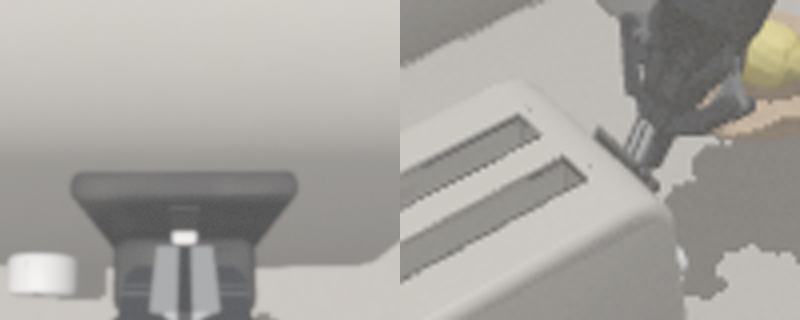

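The fingers are still centred and the lever has moved down with them; the toaster hasn't shifted in the view. About 19 mm are left to go.

```bash

python3 -m inch '[[[-0.012,0,0.022],[0,0,0]],[[-0.025,0,0.044],[0,0,0]],[[-0.038,0,0.066],[0,0,0]],[[-0.05,0,0.088],[0,0,0]],[[-0.063,0,0.11],[0,0,0]],[[-0.076,0,0.132],[0,0,0]],[[-0.088,0,0.154],[0,0,0]],[[-0.1,0,0.175],[0,0,0]],[[-0.11,0,0.192],[0,0,0]],[[-0.117,0,0.202],[0,0,0]]]'
python3 - <<'E'
from h import *
o=manip.get_obs();i=manip.camera("wrist");j=manip.camera("scene")
print(o['position'].round(4),o['ft_force'].round(1))
c=cam("wrist",o);print("lever corners expected at 42 down",[((proj(c,np.array([x,y,.091]))-[160,100])*2).round(0) for x in(.596,.635) for y in(-.012,.008)])
i=i[100:260,160:360,::-1]/255.;i=cv2.resize((255*i**.5).astype(np.uint8),(400,320),interpolation=2)
j=j[150:230,180:280,::-1]/255.;j=cv2.resize((255*j**.5).astype(np.uint8),(400,320),interpolation=2)
cv2.imwrite("pics/m4.png",np.hstack([i,j]))
E
```

```text
clock: 11.35
position: [0.6157, -0.0042, 0.096]
ee_rot: [0.684, 0.681, 0.184, -0.183]
ft_force: [-2.1, -1.9, 7.0]
grip_width: 0.001
grasp_force: 3.6
[ 0.6157 -0.0042  0.096 ] [-2.1 -1.9  7. ]
lever corners expected at 42 down [array([111., 313.]), array([113., 236.]), array([263., 312.]), array([260., 235.])]
```

View pics/m4.png

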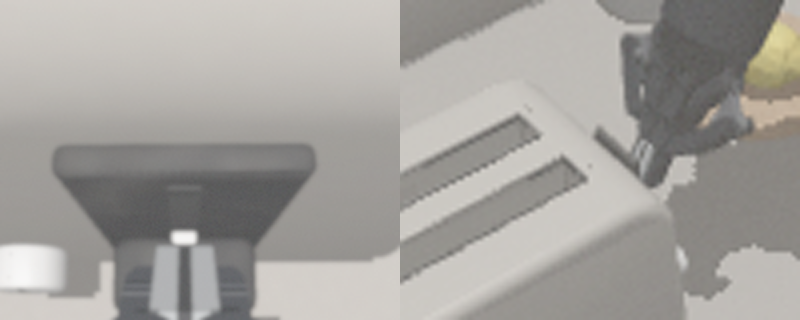

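The lever sits at the fingertips where a 42 mm press predicts, with its back edge at about (117-253, 240) in the left panel. The force is about 7 N and the toaster hasn't moved. Now I'll hold.

```bash
for k in 1 2 3 4; do
python3 -m inch '[[[0,0,0],[0,0,0]],[[0,0,0],[0,0,0]],[[0,0,0],[0,0,0]],[[0,0,0],[0,0,0]],[[0,0,0],[0,0,0]],[[0,0,0],[0,0,0]],[[0,0,0],[0,0,0]],[[0,0,0],[0,0,0]],[[0,0,0],[0,0,0]],[[0,0,0],[0,0,0]]]' | grep -E 'clock|posi|ft'; done
python3 -c "
from workcell import manip
print(manip.hand_in())"
```

```text
clock: 12.45
position: [0.6157, -0.0041, 0.0961]
ft_force: [-1.8, -1.6, 5.3]
clock: 13.45
position: [0.6157, -0.0041, 0.0961]
ft_force: [-1.9, -1.9, 5.8]
clock: 14.45
position: [0.6157, -0.0041, 0.0961]
ft_force: [-1.6, -0.5, 6.8]
clock: 15.45
position: [0.6157, -0.0041, 0.0961]
ft_force: [-1.7, -2.0, 7.1]
the job is handed in; nothing more can be done
None
```

I pressed the toaster lever to an estimated 41–42 mm (the third notch), held it there for 4 s at a measured 5–7 N, and handed in at about 15.5 s with the fingers still pressing; the toaster looked unmoved and the moves stayed clear of the other things, but the hand-in gave no verdict.

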